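Slide the green circuit board under the inspection hood

TASK

Slide the carrier with the green circuit board straight in under the white inspection hood, through its open front, until it is fully home against the stop at the back, then let go of it. Leave the carrier with the blue board where it stands.

Things in the scene. Friction and masses are not known exactly. Their poses are not given: they have to be found in the camera images.
- green_carrier: Loose carrier, 0.15 kg: black plate 120 x 70 x 8 mm flat on the desk, GREEN circuit board on its front half (15 mm high with its parts). At its rear an orange grip block, centre x -48 mm, y 0: 20 mm along x, 18 along y, top 46 mm above the underside; take it from above, across the 18 mm. Origin: centre of the underside; +x to the board end, y across, z up.
- blue_carrier: The same carrier in every size, with the same orange grip block, but with a BLUE circuit board. Origin and axes as on the green one. Leave it alone.
- hood: White hood, fixed: 126 mm wide, 58 high, camera barrel on top to 84. Tunnel 86 wide, 32 high, floor is the desk, stop 60 mm inside the mouth; steel fences 14 high flare from the mouth to 128 mm apart, 25 mm before it. Origin: on the desk, mid-mouth; +x inward. A carrier fully home has its origin and axes on the hood's: board end inward, rear half and block outside.

How it is judged:
By the outcome, as a careful person would: the job done as asked, in the order asked, and still so for the second after the job is handed in, with the robot touching nothing.
It also fails if it takes over 43 s, if anything falls off the work surface, if the arm or the gripper's body presses on something with over 40 N, if the wrist force passes 120 N, or if a joint passes its speed limit or range.

ROBOT

A 7-joint arm with a two-finger parallel gripper is mounted at the origin on a cart in front of the work surface, level with it; the furniture and walls round the work are solid. World frame = base frame: x ahead of the robot, y to its left, z up, the work surface at z = 0. Lengths are in m, angles in rad, forces in N, time in s.
With the tool pointing down it reaches from about 0.4 to 0.875 m from the base axis. Payload 4.4 kg.
Tool frame: the origin (TCP) lies midway between the tips of the shut fingers; the grasp point (between the pads) lies 19 mm behind it; z points along the fingers, y is the line along which they close (so a half turn about z gives the same grasp; the last joint's range is limited). The gripper opens to 85 mm and grips with 20 to 120 N. Pads are 22 mm wide; open, the fingers measure 114 mm over their backs; the gripper's body (76 mm by 85 mm) begins 54 mm behind the grasp point. The pads swing forward as they close: fully open they stand 13 mm farther back than shut.
Start: joints at [-1.288, 0.628, 0.038, 1.517, -0.027, 0.996, -0.02], TCP at [0.222, 0.611, 0.231] pointing down, gripper open.
Joint ranges: [-3.06, 3.06], [-0.37, 2.12], [-1.25, 1.32], [0.18, 2.47], [-1.1, 4.24], [0.23, 1.98], [-2.94, 2.94]. Speed limits (rad/s): [2.57, 2.57, 3.14, 3.14, 3.14, 3.14, 3.14].

INTERFACE

Orientations are given as a unit quaternion [x, y, z, w].
In Python, from plant import sense, snapshot, get_calibration, finish_job, recognise, cut_out gives the robot as it stands.
- The arm moves only by the shell command python3 -m jog 'ROWS' [OPENING]. ROWS is JSON, a list of rows, each a list of 4 numbers: the shift along the tool's x, y, z in cm, then the turn about the tool's z in rad. In form: [[x, y, z, roll], ...]. A call has 1 to 12 rows; each row shifts and turns the commanded pose from where the row before left it, along the tool's axes as they then stand; what a row does not reach is not made up. A row lasts 1/10 s, in which the tool goes at most 50 mm and 8.59 degrees, less where a joint would pass 70% of its speed; a pose out of reach is approached as far as the arm can. A call with a gripper value outside its range is refused whole. OPENING is the closure, from -1 (fully open) to 1 (shut), set as the call begins (- or left out, the last holds). The fingers move at their own pace and stop on an object; the grip force is fixed at half the most. Time passes only in rows, so rows that do not move let the fingers close. It gives the time, the measured TCP pose, the force, the opening and the grip force at its end, in the units of the state.
- sense(): the state, without advancing time (a new reading comes with each control period).
- snapshot(name): name is "scene" or "top" or "wrist"; returns the picture (384x512x3 uint8, red, green, blue); there is no depth.
- get_calibration(name): a dict with "intrinsics" (3x3 intrinsics, pixels), "origin" and "rotation" of the camera in the world; the wrist camera has in their place "hand_eye" (4x4, takes a point from camera to tool coordinates, whose origin is the TCP and whose axes are the flange's). Camera axes: x right, y down, z forward; pixel columns grow to the right and rows downward; lengths in m; the calibration is good to about 2 mm. The wrist camera is an equidistant fisheye: a pixel r from the principal point sees the ray r / f radians off the axis. A picture is of the moment at which its call begins: read the wrist's pose just before it. get_calibration takes no time and is no camera call.
- finish_job(): hands the job in; it is judged then, once.
Trained networks look in the newest picture that a camera, given by its name, has taken for a name from the list of things; names that differ only in an ending like _2 or _b are one class to them, and where a whole thing is asked for, a point or a joint stands for the part that bears it (a point fixed in the world has none). Each returns a list of dicts, best first, with "conf" (0 to 1); they miss things now and then, are a little off and sometimes report something else, mostly with a low value. They report only what shows in the picture. A call takes as long as a camera call.
- recognise(name, camera): "box" ([centre column, centre row, width, height] in pixels, round what is visible of it).
- cut_out(name, camera): "region" (384x512 bool, what is visible of it) and "box" ([centre column, centre row, width, height] in pixels, round what is visible of it).
The state is a dict: "time_s": time; "joint_positions": joint angles; "joint_vel": joint speeds; "tau": joint torques, N m; "tcp_pos": TCP position; "tool_rot": TCP orientation; "force": force on the tool from outside, world axes, zero at the start; "wrist_torque": the same for the moment, N m; "grip_width": finger opening in m; "gripper_force": force on a finger pad.
Only numpy, scipy, OpenCV 4.12 (cv2) and the standard library are available. Lean on these libraries where they do the work, as an engineer would, in place of code of your own. Each camera call takes 0.05 s, during which the arm holds its last target. There are 200 camera calls.

## Working session

There is one attempt and no reset: what is moved stays moved. The work goes in short steps, Python scripts to look and compute and a shell command to move; the robot and the scene stay as the last step left them, time stands still between calls to the robot, and variables do not carry over. Pictures are saved under pics/ and viewed, at most 10 in all, crops included, and the job is handed in when it is done.

```bash
mkdir -p pics; ls; python3 - <<'E'
from plant import *
import cv2,numpy as np
s=sense();print(s['tcp_pos'],s['tool_rot'],s['time_s'],s['grip_width'])
a=snapshot('scene');b=snapshot('top')
cv2.imwrite('pics/a.png',a[:,:,::-1]);cv2.imwrite('pics/b.png',b[:,:,::-1])
for n in('scene','top','wrist'):print(n,get_calibration(n))
for c in('scene','top'):
  for n in('green_carrier','blue_carrier','hood'):
    print(c,n,[(r['conf'],np.round(r['box'])) for r in recognise(n,c)])
E
```

```text
pics
[0.22191571 0.6102779  0.23036936] [ 1.73498872e-01  9.84833602e-01 -9.47850694e-04 -1.35991812e-04] 0.0 0.08566631163972681
scene {'intrinsics': array([[347.45186131,   0.        , 253.45138873],
       [  0.        , 347.45186131, 185.17431039],
       [  0.        ,   0.        ,   1.        ]]), 'origin': array([ 0.08366275, -0.52379507,  0.55351705]), 'rotation': array([ 0.80716647, -0.38989904,  0.18308306, -0.40366028])}
top {'intrinsics': array([[383.65898476,   0.        , 264.8864847 ],
       [  0.        , 383.65898476, 188.63671444],
       [  0.        ,   0.        ,   1.        ]]), 'origin': array([ 0.51213216, -0.1053336 ,  0.8990966 ]), 'rotation': array([-0.70088387,  0.71176745, -0.02438597,  0.03942362])}
wrist {'intrinsics': array([[297.31863964,   0.        , 255.56766973],
       [  0.        , 297.31863964, 189.78607029],
       [  0.        ,   0.        ,   1.        ]]), 'hand_eye': array([[-4.25568450e-04, -9.61133276e-01, -2.76084490e-01,
         6.94407305e-02],
       [ 9.99999482e-01, -6.64421227e-04,  7.71608434e-04,
        -5.89315539e-04],
       [-9.25054937e-04, -2.76084018e-01,  9.61133060e-01,
        -1.42678114e-01],
       [ 0.00000000e+00,  0.00000000e+00,  0.00000000e+00,
         1.00000000e+00]])}
scene green_carrier [(0.67, array([248., 216.,  49.,  42.]))]
scene blue_carrier [(0.92, array([301., 245.,  58.,  45.]))]
scene hood [(0.69, array([228., 165.,  57.,  52.]))]
top green_carrier [(0.74, array([206., 167.,  56.,  51.])), (0.55, array([285., 208.,  38.,  52.]))]
top blue_carrier [(0.87, array([346., 209.,  38.,  56.]))]
top hood [(0.58, array([206., 166.,  60.,  55.]))]
```

```bash
python3 - <<'E'
import cv2
b=cv2.imread('pics/b.png')[110:270,150:400]
cv2.imwrite('pics/b2.png',cv2.resize(b,None,fx=3.2,fy=3.2,interpolation=cv2.INTER_CUBIC))
E
```

```text
(no output)
```

View pics/b2.png

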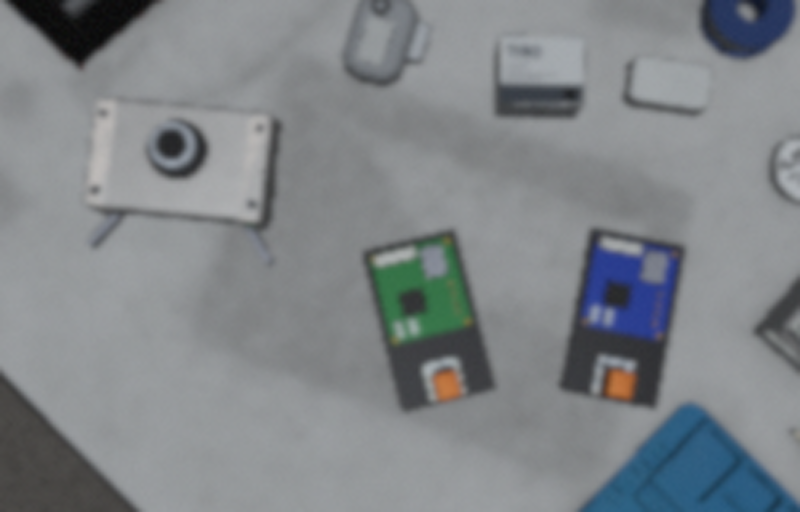

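View pics/a.png

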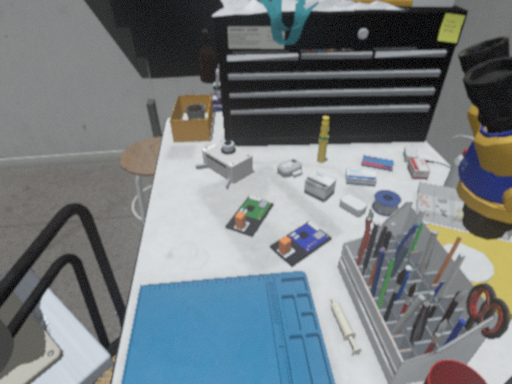

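The top view shows the hood at upper left (crop 180,160) with its fences toward the bottom of the picture. The green carrier is at (430,320) and the blue one at (622,318), both with the block at the bottom. Next I compute poses.

```bash
cat > h.py <<'E'
from plant import *
import numpy as np,cv2
from scipy.spatial.transform import Rotation as R
def ray(cam,px,z):
    c=get_calibration(cam);K=c['intrinsics'];r=R.from_quat(c['rotation']).as_matrix() if np.size(c['rotation'])==4 else c['rotation']
    d=r@np.linalg.solve(K,[px[0],px[1],1]);o=c['origin'];return o+d*(z-o[2])/d[2]
def wray(px,z,pos,q):
    c=get_calibration('wrist');K=c['intrinsics'];T=c['hand_eye']
    v=np.array([(px[0]-K[0,2])/K[0,0],(px[1]-K[1,2])/K[1,1]]);t=np.hypot(*v)
    d=np.r_[np.sin(t)*v/t,np.cos(t)];M=R.from_quat(q).as_matrix()
    d=M@T[:3,:3]@d;o=M@T[:3,3]+pos;return o+d*(z-o[2])/d[2]
E
python3 - <<'E'
from h import *
f=lambda u,v,z:ray('top',(150+u/3.2,110+v/3.2),z)
P=lambda l,z:np.array([f(*p,z) for p in l])
print(R.from_quat(get_calibration('top')['rotation']).as_matrix().round(2))
g=P([(363,252),(455,231),(495,389),(404,410)],.008);b=P([(593,229),(686,246),(655,407),(560,390)],.008)
for n,q in(('g',g),('b',b)):
  x=(q[0]+q[1]-q[2]-q[3])/2;y=q[0]-q[1];print(n,q.mean(0).round(3),'L',np.linalg.norm(x),'W',np.linalg.norm(y),'yaw',np.arctan2(x[1],x[0]),np.arctan2(-y[0],y[1]))
print('block',f(448,385,.046))
h=P([(97,100),(275,118),(265,224),(87,205)],.058);print(h.round(3),np.linalg.norm(h[2]-h[3]),np.linalg.norm(h[0]-h[3]))
d=h[3]-h[2];print('front mid',(h[2]+h[3])/2,'yaw',np.arctan2(-d[0],d[1]))
fe=P([(95,245),(270,263)],.014);print('fence tips',fe,np.linalg.norm(fe[0]-fe[1]),fe.mean(0))
s=sense();print(R.from_quat(s['tool_rot']).as_matrix().round(3))
E
```

```text
[[-0.01 -1.    0.09]
 [-1.    0.02  0.02]
 [-0.02 -0.09 -1.  ]]
g [ 0.542 -0.131  0.008] L 0.11795099051475712 W 0.06878573540543952 yaw 0.23225823706944596 0.20894325215815773
b [ 0.542 -0.271  0.008] L 0.11884791903018697 W 0.06814258472993881 yaw -0.22789442879407895 -0.19976737353224622
block [ 0.49619454 -0.14186027  0.046     ]
[[ 0.698  0.1    0.058]
 [ 0.683 -0.025  0.058]
 [ 0.609 -0.017  0.058]
 [ 0.624  0.106  0.058]] 0.1246188137053843 0.07416326677982737
front mid [0.61642224 0.04448419 0.058     ] yaw -0.12354954410842936
fence tips [[ 0.60051212  0.11135323  0.014     ]
 [ 0.58529881 -0.01618258  0.014     ]] 0.12843997716015237 [0.59290546 0.04758532 0.014     ]
[[-0.94   0.342 -0.   ]
 [ 0.342  0.94  -0.   ]
 [ 0.    -0.    -1.   ]]
```

```bash
python3 -m jog '[[-3.4,-2.9,0,0],[-3.4,-2.9,0,0],[-3.4,-2.9,0,0],[-3.4,-2.9,0,0],[-3.4,-2.9,0,0],[-3.4,-2.9,0,0],[-3.4,-2.9,0,0],[-3.4,-2.9,0,0]]' -1
python3 -m jog '[[-2.4,-3.8,0,0],[-2.4,-3.8,0,0],[-2.4,-3.8,0,0],[-2.4,-3.8,0,0],[-2.4,-3.8,0,0],[-2.4,-3.8,0,0],[-2.4,-3.8,0,0],[-2.4,-3.8,0,0],[-2.4,-3.8,0,0],[-2.4,-3.8,0,0]]'
python3 -m jog '[[0,0,2,-0.14],[0,0,2,-0.14],[0,0,2,-0.14],[0,0,2,-0.14],[0,0,0,0],[0,0,0,0]]'
python3 - <<'E'
from h import *
s=sense();print(s['tcp_pos'],R.from_quat(s['tool_rot']).as_matrix().round(3))
a=snapshot('wrist');cv2.imwrite('pics/w1.png',cv2.resize(a[:,:,::-1],(800,600),interpolation=cv2.INTER_CUBIC))
np.savez('w1.npz',p=s['tcp_pos'],q=s['tool_rot'])
E
```

```text
time_s: 1.2
tcp_pos: [0.3992, 0.2983, 0.2316]
tool_rot: [0.173, 0.985, 0.0, 0.0]
force: [1.3, 0.0, -0.7]
grip_width: 0.0857
gripper_force: 0.0
time_s: 2.2
tcp_pos: [0.4944, -0.1411, 0.2316]
tool_rot: [0.174, 0.985, 0.0, 0.0]
force: [-0.2, 0.2, 0.3]
grip_width: 0.0855
gripper_force: 0.0
time_s: 2.8
tcp_pos: [0.4942, -0.1394, 0.1515]
tool_rot: [-0.104, 0.995, 0.0, -0.0]
force: [0.3, 0.4, 0.3]
grip_width: 0.0852
gripper_force: 0.0
[ 0.49419456 -0.13944129  0.15152215] [[-0.979 -0.206 -0.   ]
 [-0.206  0.979  0.   ]
 [ 0.     0.    -1.   ]]
```

View pics/w1.png

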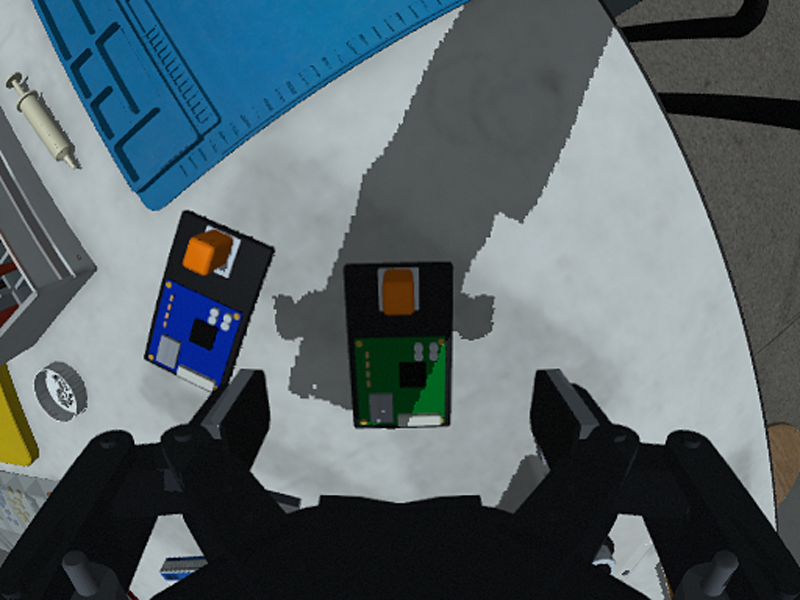

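The green carrier is at (400,345), with corners (344,264), (453,263), (450,426) and (355,428). The blue one is at (208,300), clear of the fingers.

```bash
python3 - <<'E'
from h import *
z=np.load('w1.npz');p,q=z['p'],z['q']
g=np.array([wray((u*.64,v*.64),.008,p,q) for u,v in[(355,428),(450,426),(453,263),(344,264)]])
x=(g[0]+g[1]-g[2]-g[3])/2;y=(g[1]-g[0]+g[2]-g[3])/2
print(g.round(3),np.linalg.norm(x),np.linalg.norm(g[1]-g[0]),np.linalg.norm(g[2]-g[3]))
c=g.mean(0);yaw=np.arctan2(x[1],x[0]);print(c,yaw,np.arctan2(-y[0],y[1]))
b=c-.048*np.array([np.cos(yaw),np.sin(yaw),0]);print('block',b)
M=R.from_quat(q).as_matrix();print('tool shift',M.T@(b-p),'tool yaw',np.arctan2(-M[1,0],-M[0,0]))
E
```

```text
[[ 0.61  -0.148  0.008]
 [ 0.594 -0.082  0.008]
 [ 0.478 -0.109  0.008]
 [ 0.493 -0.176  0.008]] 0.11961719412412875 0.06849772022479002 0.06890181764187622
[ 0.54360983 -0.12879327  0.008     ] 0.23061433335594822 0.22335858575963044
block [ 0.49688058 -0.1397649   0.008     ]
tool shift [-0.00258713 -0.00089558  0.14352154] tool yaw 0.20761050285234198
```

```bash
python3 -m jog '[[-0.25,-0.1,2.5,-0.015],[0,0,3,0],[0,0,3,0],[0,0,2.5,0],[0,0,1.5,0],[0,0,1,0],[0,0,0,0]]' && python3 -m jog '[[0,0,0,0],[0,0,0,0],[0,0,0,0],[0,0,0,0],[0,0,0,0],[0,0,0,0],[0,0,0,0],[0,0,0,0]]' 1
python3 - <<'E'
from h import *
s=sense();print(s['tcp_pos'],R.from_quat(s['tool_rot']).as_matrix().round(3))
E
```

```text
time_s: 3.55
tcp_pos: [0.4969, -0.1397, 0.0161]
tool_rot: [-0.112, 0.994, -0.0, -0.0]
force: [-0.3, -0.4, 0.5]
grip_width: 0.0857
gripper_force: 0.0
time_s: 4.35
tcp_pos: [0.4971, -0.1399, 0.0169]
tool_rot: [-0.113, 0.994, -0.0, 0.0]
force: [-0.5, 0.2, 5.2]
grip_width: 0.0173
gripper_force: 59.9
[ 0.49714194 -0.13985939  0.01690414] [[-0.975 -0.224  0.001]
 [-0.224  0.975 -0.   ]
 [-0.001 -0.    -1.   ]]
```

```bash
python3 -m jog '[[1.0,0.24,-0.1,0],[1.55,0.35,0,0],[1.55,0.35,0,0],[-0.5,1.9,0,0],[-0.5,2.0,0,0],[-0.5,2.0,0,0],[-0.5,2.0,0,0],[-0.5,2.0,0,0],[-0.5,2.0,0,0],[-0.5,2.0,0,0]]' && python3 -m jog '[[-0.5,2.0,0,0],[-0.5,2.0,0,0],[-0.5,1.9,0,0],[0,0,0,0.07],[0,0,0,0.09],[0,0,0,0.09],[0,0,0,0.09],[0,0,0,0],[0,0,0,0]]'
python3 - <<'E'
from h import *
s=sense();M=R.from_quat(s['tool_rot']).as_matrix();print(s['tcp_pos'],M.round(3),'yaw',np.arctan2(-M[1,0],-M[0,0]))
a=snapshot('wrist');cv2.imwrite('pics/w2.png',cv2.resize(a[:,:,::-1],(800,600),interpolation=cv2.INTER_CUBIC))
b=snapshot('top')[110:270,150:350];cv2.imwrite('pics/t2.png',cv2.resize(b[:,:,::-1],None,fx=3.75,fy=3.75,interpolation=cv2.INTER_CUBIC))
E
```

```text
time_s: 5.35
tcp_pos: [0.4565, 0.0038, 0.0172]
tool_rot: [-0.113, 0.994, -0.0, -0.001]
force: [0.3, -0.4, -0.2]
grip_width: 0.0172
gripper_force: 59.1
time_s: 6.25
tcp_pos: [0.4582, 0.0639, 0.0172]
tool_rot: [0.056, 0.998, -0.0, -0.001]
force: [-0.4, -0.4, -0.7]
grip_width: 0.017
gripper_force: 59.1
[0.45824287 0.06392625 0.01717592] [[-0.994  0.112 -0.001]
 [ 0.112  0.994 -0.   ]
 [ 0.001 -0.    -1.   ]] yaw -0.11200434052853653
```

View pics/w2.png

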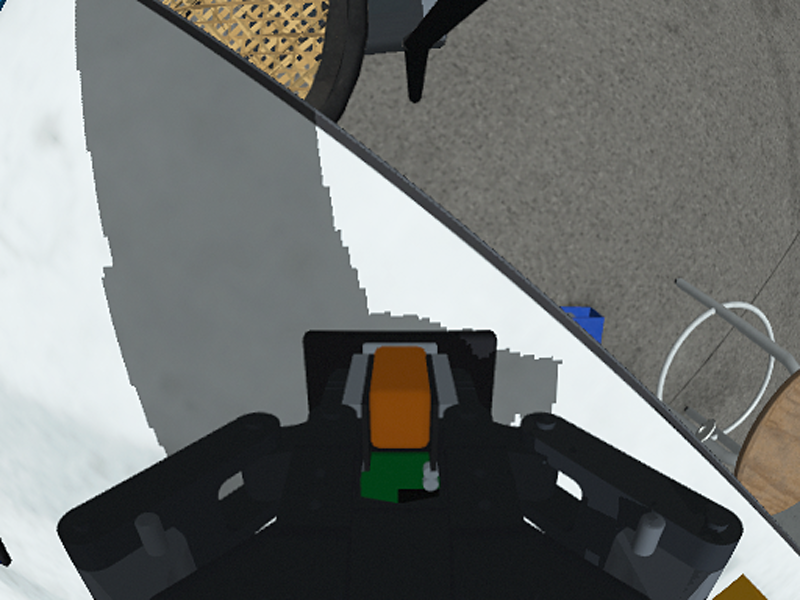

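View pics/t2.png

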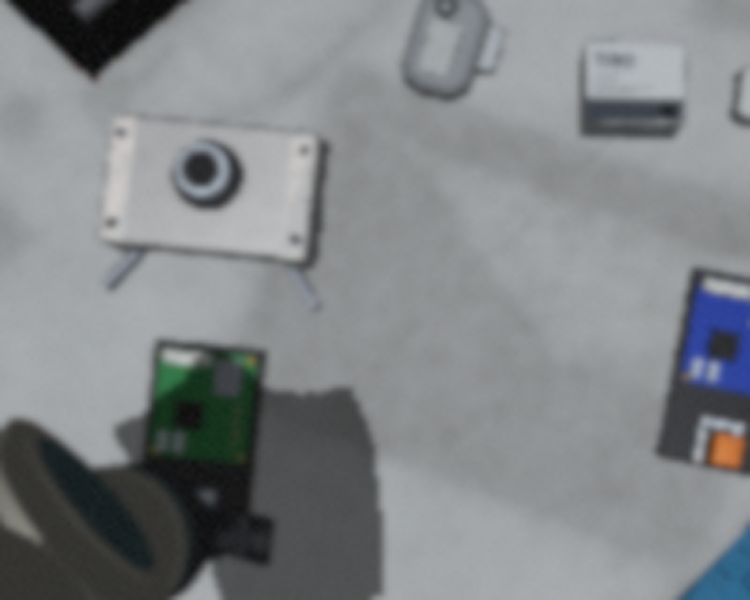

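The carrier is gripped and lined up before the hood. Its front edge runs (158,342)–(264,352), the fence tips are at (107,287) and (318,307), and the hood screws give its angle. I check the alignment in hood coordinates.

```bash
python3 - <<'E'
from h import *
P=lambda l,z:np.array([ray('top',(150+u/3.75,110+v/3.75),z) for u,v in l])
s=P([(121,131),(304,148),(112,221),(294,239)],.058)
y=s[0]+s[2]-s[1]-s[3];x=s[0]+s[1]-s[2]-s[3]
yaw=np.arctan2(-y[0],y[1]);print('hood yaw',yaw,np.arctan2(x[1],x[0]),'screws mid',s.mean(0))
fe=P([(107,287),(318,307)],.014);fr=P([(158,342),(264,352)],.008);fm=P([(100,242),(311,263)],.058)
d=fr[0]-fr[1];print('carrier yaw',np.arctan2(-d[0],d[1]),np.linalg.norm(d))
D=np.array([np.cos(yaw),np.sin(yaw),0]);N=np.array([-D[1],D[0],0])
for n,m in(('screws',s.mean(0)),('fence',fe.mean(0)),('front',fm.mean(0)),('carrier front',fr.mean(0)),('tcp',sense()['tcp_pos'])):print(n,m,m@D,m@N)
E
```

```text
hood yaw -0.11422923993084001 -0.10439859628033034 screws mid [0.65627444 0.04353442 0.058     ]
carrier yaw -0.1092711229558554 0.06656559404373252
screws [0.65627444 0.04353442 0.058     ] 0.6470353584598068 0.11805351091353328
fence [0.59332717 0.04844023 0.014     ] 0.5839391523885945 0.11575255400710013
front [0.61575496 0.04492934 0.058     ] 0.6066209541380333 0.1148208902787196
carrier front [0.56264918 0.05032988 0.008     ] 0.5532457076685257 0.11413318078546641
tcp [0.45859    0.0640976  0.01721083] 0.4482954315164666 0.11595041502159231
```

```bash
python3 -m jog '[[-1,0.1,0,0],[-1.5,0,0,0],[-1.5,0,0,0],[-1.5,0,0,0],[-1.5,0,0,0],[-1.5,0,0,0],[-1.0,0,0,0],[-0.5,0,0,0],[0,0,0,0]]'; python3 -m jog '[[-0.3,0,0,0],[-0.2,0,0,0],[0,0,0,0]]';  python3 -m jog '[[-0.2,0,0,0],[-0.1,0,0,0],[0,0,0,0]]'
```

```text
time_s: 7.25
tcp_pos: [0.559, 0.0538, 0.0172]
tool_rot: [0.057, 0.998, 0.0, 0.0]
force: [0.2, -0.1, -1.1]
grip_width: 0.017
gripper_force: 59.1
time_s: 7.55
tcp_pos: [0.5635, 0.0534, 0.0173]
tool_rot: [0.057, 0.998, 0.0, 0.0]
force: [0.2, 0.2, -1.5]
grip_width: 0.0169
gripper_force: 59.1
time_s: 7.85
tcp_pos: [0.5666, 0.053, 0.0173]
tool_rot: [0.057, 0.998, 0.0, 0.0]
force: [0.0, -0.3, -1.9]
grip_width: 0.0169
gripper_force: 59.1
```

```bash
for i in 1; do :; done; python3 -m jog '[[-0.1,0,0,0],[-0.1,0,0,0],[0,0,0,0]]' | grep -E 'tcp|force'; python3 -m jog '[[-0.1,0,0,0],[0,0,0,0]]'| grep -E 'tcp|force'; python3 -m jog '[[-0.1,0,0,0],[0,0,0,0]]'| grep -E 'tcp|force'
```

```text
tcp_pos: [0.5686, 0.0528, 0.0173]
force: [-0.3, 0.0, -1.7]
gripper_force: 59.1
tcp_pos: [0.5695, 0.0527, 0.0173]
force: [0.2, -0.6, -1.2]
gripper_force: 59.1
tcp_pos: [0.5699, 0.0526, 0.0172]
force: [-1.1, 0.9, -0.9]
gripper_force: 59.2
```

```bash
python3 -m jog '[[-0.1,0,0,0],[0,0,0,0]]' | grep -E 'tcp|force'; python3 -m jog '[[-0.1,0,0,0],[0,0,0,0]]'| grep -E 'tcp|rot|force'
```

```text
tcp_pos: [0.5699, 0.0527, 0.0171]
force: [-4.6, 0.4, 2.3]
gripper_force: 59.5
tcp_pos: [0.5699, 0.0526, 0.0171]
tool_rot: [0.057, 0.998, -0.0, -0.002]
force: [-6.5, 0.8, 3.9]
gripper_force: 59.8
```

```bash
python3 -m jog '[[-0.1,0,0,0],[0,0,0,0],[0.2,0,0,0],[0,0,0,0]]' | grep -E 'tcp|force'; python3 -m jog '[[0,0,0,0],[0,0,0,0],[0,0,0,0],[0,0,0,0],[0,0,0,0],[0,0,0,0],[0,0,0,0]]' -1; python3 -m jog '[[0,0,-1,0],[0,0,-2,0],[0,0,-3,0],[0,0,-3,0],[2,0,-3,0],[4,0,0,0],[4,0,0,0],[4,0,0,0],[0,0,0,0],[0,0,0,0]]'
python3 - <<'E'
from h import *
s=sense();np.savez('w3.npz',p=s['tcp_pos'],q=s['tool_rot'])
a=snapshot('wrist');cv2.imwrite('pics/w3.png',cv2.resize(a[:,:,::-1],(800,600),interpolation=cv2.INTER_CUBIC))
b=snapshot('top')[110:270,150:350];cv2.imwrite('pics/t3.png',cv2.resize(b[:,:,::-1],None,fx=3.75,fy=3.75,interpolation=cv2.INTER_CUBIC))
E
```

```text
tcp_pos: [0.5699, 0.0527, 0.0172]
force: [-5.1, 1.7, 2.6]
gripper_force: 59.4
time_s: 10.05
tcp_pos: [0.5715, 0.0525, 0.0173]
tool_rot: [0.057, 0.998, 0.0, 0.0]
force: [0.8, 0.5, -0.7]
grip_width: 0.0855
gripper_force: 0.0
time_s: 11.05
tcp_pos: [0.4324, 0.0685, 0.1382]
tool_rot: [0.056, 0.998, -0.0, 0.001]
force: [0.4, 0.3, -0.5]
grip_width: 0.0854
gripper_force: 0.0
```

View pics/t3.png

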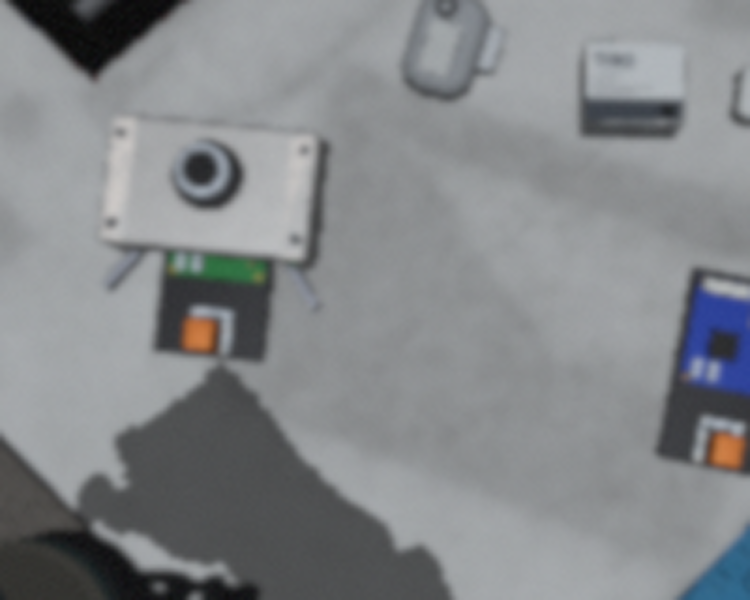

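View pics/w3.png

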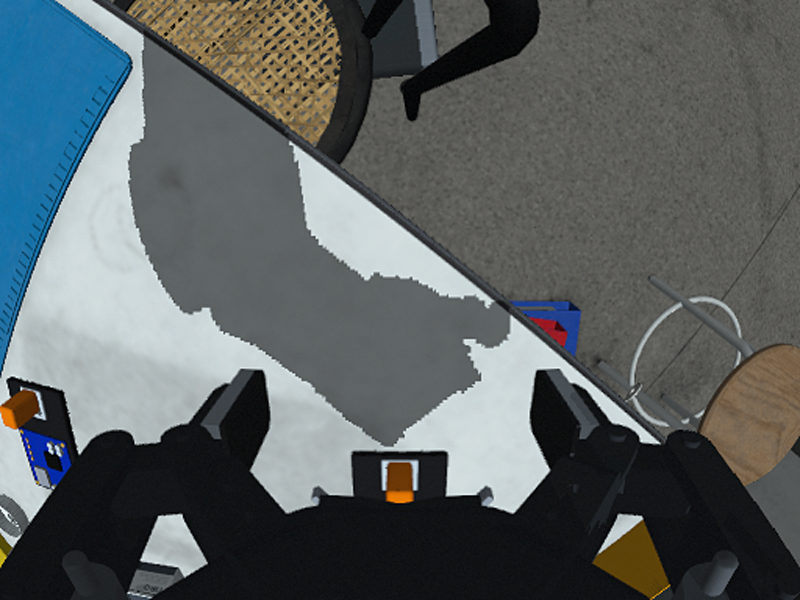

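The carrier is under the hood. Its rear edge runs (154,351)–(263,361) in the top crop, the block is at (199,334), and the blue carrier hasn't moved. I check depth and angle.

```bash
python3 - <<'E'
from h import *
P=lambda l,z:np.array([ray('top',(150+u/3.75,110+v/3.75),z) for u,v in l])
yaw=-.111;D=np.array([np.cos(yaw),np.sin(yaw),0]);N=np.array([-D[1],D[0],0])
r=P([(154,351),(263,361)],.008);d=r[0]-r[1];s=P([(121,131),(304,148),(112,221),(294,239)],.058);f=P([(107,287),(318,307)],.014)
print('rear yaw',np.arctan2(-d[0],d[1]),np.linalg.norm(d))
print('rear->origin',r.mean(0)@D+.06,r.mean(0)@N,'fence->mouth',f.mean(0)@D+.025,f.mean(0)@N,'screws',s.mean(0)@D,s.mean(0)@N)
E
```

```text
rear yaw -0.10651930168678049 0.06839680341867904
rear->origin 0.6078957316095153 0.11328377484365036 fence->mouth 0.60930989985511 0.11386627412358843 screws 0.6474132072722959 0.11596346659884577
```

Depth is within 1.4 mm of home and contact with the stop was felt. Lateral error is under 3 mm and the angle error under 0.01 rad.

```bash
python3 -c "from plant import *;print(finish_job())"
```

```text
the job is handed in; nothing more can be done
None
```

The green carrier is under the hood against the back stop and released, the blue carrier was left where it stood, and the job was handed in at about 11 s.

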